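# Stack the nail cups and shelve the polish tins

### The arm

A 6-joint arm with a two-finger parallel gripper is mounted at the origin on the work surface. World frame = base frame: x ahead of the robot, y to its left, z up, the work surface at z = 0. Lengths are in m, angles in rad, forces in N, time in s.
With the tool pointing down it reaches from about 0.375 to 0.9 m from the base axis. Payload 3.1 kg.
Tool frame: the origin (TCP) lies at the very end of the fingers, on their centre line; the grasp point (between the pads) lies 19 mm behind it; z points along the fingers, y is the line along which they close (so a half turn about z gives the same grasp; the last joint's range is limited). The gripper opens to 85 mm and grips with 20 to 120 N. Pads are 22 mm wide; open, the fingers measure 114 mm over their backs; the gripper's body (76 mm by 85 mm) begins 54 mm behind the grasp point. The pads swing forward as they close: fully open they stand 13 mm farther back than shut.
Start: joints at [1.141, 0.527, 1.433, -0, 1.181, -0.178], TCP at [0.155, 0.605, 0.231] pointing down, gripper open.
Joint ranges: [-3.08, 3.08], [-0.75, 2.2], [0.22, 2.44], [-1.43, 4.57], [0, 2.65], [-2.85, 2.85]. Speed limits (rad/s): [2.79, 2.79, 3.14, 3.14, 3.14, 3.14].

### API

Orientations are given as a unit quaternion [x, y, z, w].
In Python, from station import telemetry, snapshot, ticket gives the robot as it stands.
- The arm moves only by the tool move_arm, never from a script. Its argument "commands" is text: rows parted by semicolons, each of 7 numbers parted by spaces: the shift along the tool's x, y, z in mm, then the turn, a rotation vector about the tool's x, y, z in degrees, then the opening, from -1 (shut) to 1 (fully open). A call has exactly 5 rows; each row is the pose to reach, as a shift and turn from the pose commanded when the call began, along the tool's axes at that moment; what a row does not reach only later rows make up. A row lasts 1/8 s, in which the tool goes at most 62.5 mm and 10.7 degrees, less where a joint would pass 70% of its speed; a pose out of reach is approached as far as the arm can. A call with a gripper value outside its range is refused whole. The fingers move at their own pace and stop on an object; "grip_force" is the grip in N (left out, the last holds). Time passes only in rows, so rows that repeat a pose let the fingers close, or fill a call up. It gives the time, the measured TCP pose, the force, the opening and the grip force at its end, in the units of the state.
- telemetry.sense(): the state, without advancing time (a new reading comes with each control period).
- snapshot(name): name is "side" or "top" or "wrist"; returns a dict with "image" (420x560x3 uint8, red, green, blue), "fx", "fy", "cx", "cy" (pixels), "k1" (the pictures are not rectified: a ray, as slopes to the right and down, at radius r is drawn at 1 + k1 r^2 times it, then the intrinsics apply), "pose" (4x4, takes a point from camera to world coordinates). Camera axes: x right, y down, z forward; pixel columns grow to the right and rows downward; lengths in m; the calibration is good to about 2 mm. A picture is of the moment at which its call begins. There is no depth.
- ticket.sign_off(): hands the job in; it is judged then, once.
The state is a dict: "t": time; "q": joint angles; "qd": joint speeds; "tau": joint torques, N m; "tcp_pos": TCP position; "tool_rot": TCP orientation; "force": force on the tool from outside, world axes, zero at the start; "ft_torque": the same for the moment, N m; "finger_gap": opening from 0.0 (shut) to 1.0 (fully open); "gripper_force": force on a finger pad.
Only numpy, scipy, OpenCV 4.12 (cv2) and the standard library are available. Lean on these libraries where they do the work, as an engineer would, in place of code of your own. Each camera call takes 0.05 s, during which the arm holds its last target. There are 200 camera calls.

### The job

Clear up the shoemaker's bench: nest all the nail cups one inside another, mouths up and fully seated, in a single upright stack on the middle of the round black rubber mat, and stand all the polish tins upright in a straight row on the low shelf, each one centred on a white spot of its own (any spots, any order). There may be three or four of each; leave the tape roll and the heel block where they are, and let go of everything at the end.

Things in the scene. Friction and masses are not known exactly. Their poses are not given: they have to be found in the camera images.
- cup_a: orange plastic nail cup, 70 mm tall, empty, mouth up; all cups have one shape: tapered body, foot 38 mm across, 54 mm at 42 mm up; then a straight collar 64 mm across, 42 to 70 mm up (mouth 57 mm inside). Nested, the collar rests on the rim below, so each cup stands 28 mm above the one it sits in. Origin: centre of the underside, z up its axis. May be absent (None).
- cup_b: blue plastic nail cup, 70 mm tall, empty, mouth up; all cups have one shape: tapered body, foot 38 mm across, 54 mm at 42 mm up; then a straight collar 64 mm across, 42 to 70 mm up (mouth 57 mm inside). Nested, the collar rests on the rim below, so each cup stands 28 mm above the one it sits in. Origin: centre of the underside, z up its axis. May be absent (None).
- cup_c: green plastic nail cup, 70 mm tall, empty, mouth up; all cups have one shape: tapered body, foot 38 mm across, 54 mm at 42 mm up; then a straight collar 64 mm across, 42 to 70 mm up (mouth 57 mm inside). Nested, the collar rests on the rim below, so each cup stands 28 mm above the one it sits in. Origin: centre of the underside, z up its axis. May be absent (None).
- cup_d: yellow plastic nail cup, 70 mm tall, empty, mouth up; all cups have one shape: tapered body, foot 38 mm across, 54 mm at 42 mm up; then a straight collar 64 mm across, 42 to 70 mm up (mouth 57 mm inside). Nested, the collar rests on the rim below, so each cup stands 28 mm above the one it sits in. Origin: centre of the underside, z up its axis. May be absent (None).
- tin_1: flat round shoe polish tin, black with a brass-coloured lid plate, a plain disc 62 mm across and 36 mm tall, about 160 g. Origin: centre of the underside, z up. May be absent (None).
- tin_2: flat round shoe polish tin, red with a brass-coloured lid plate, a plain disc 62 mm across and 36 mm tall, about 160 g. Origin: centre of the underside, z up. May be absent (None).
- tin_3: flat round shoe polish tin, blue with a grey lid plate, a plain disc 62 mm across and 36 mm tall, about 160 g. Origin: centre of the underside, z up. May be absent (None).
- tin_4: flat round shoe polish tin, dark brown with a yellow lid plate, a plain disc 62 mm across and 36 mm tall, about 160 g. Origin: centre of the underside, z up. May be absent (None).
- mat_top (a point): centre of the top face of the round black rubber mat (fixed, 92 mm across, 4 mm thick, a yellow disc 42 mm across marks its middle) on the bench
- shelf: low wooden shelf, fixed: a board 140 mm deep (its x) and 360 mm long (its y), open above, top face 50 mm above the bench. Origin: on the bench under the board's centre, x pointing away from the robot, y along the row of spots
- spot_0 (a point): centre of a white painted spot (68 mm across) on the shelf's top face, -120.0 mm along the shelf's y; the four spots lie in one row, 80 mm apart
- spot_1 (a point): centre of a white painted spot (68 mm across) on the shelf's top face, -40.0 mm along the shelf's y; the four spots lie in one row, 80 mm apart
- spot_2 (a point): centre of a white painted spot (68 mm across) on the shelf's top face, +40.0 mm along the shelf's y; the four spots lie in one row, 80 mm apart
- spot_3 (a point): centre of a white painted spot (68 mm across) on the shelf's top face, +120.0 mm along the shelf's y; the four spots lie in one row, 80 mm apart
- tape: roll of amber tape, ring 80 mm across, 45 mm tall, lying flat, origin at the centre of its underside; a bystander to be left alone
- heel: black rubber heel block 62 x 50 x 22 mm, origin at the centre of its underside; a bystander to be left alone
Mind the look-alikes: they are no part of the job. What is shaped like the tin_2 but pink is not meant.

How it is judged:
At the end, for the whole second after the job is handed in: Each cup: upright within 0.1 rad, at rest, axis within 15 mm of the mat's centre, its foot a whole multiple of 28 mm (0 to 3) above the mat's top, within 4 mm. Each tin: upright within 0.1 rad, at rest on the shelf's top, within 12 mm of the centre of a white spot (horizontal distance between each of cup_a, cup_b, cup_c, cup_d and mat_top below 0.015 m and angle between each of cup_a, cup_b, cup_c, cup_d, tin_1, tin_2, tin_3, tin_4's own z axis and vertical below 0.1 rad and linear speed of each of cup_a, cup_b, cup_c, cup_d, tin_1, tin_2, tin_3, tin_4 below 0.02 m/s and (z of cup_a in the frame of mat_top between -0.004 and 0.004 m or z of cup_a in the frame of mat_top between 0.024 and 0.032 m or z of cup_a in the frame of mat_top between 0.052 and 0.06 m or z of cup_a in the frame of mat_top between 0.08 and 0.088 m) and (z of cup_b in the frame of mat_top between -0.004 and 0.004 m or z of cup_b in the frame of mat_top between 0.024 and 0.032 m or z of cup_b in the frame of mat_top between 0.052 and 0.06 m or z of cup_b in the frame of mat_top between 0.08 and 0.088 m) and (z of cup_c in the frame of mat_top between -0.004 and 0.004 m or z of cup_c in the frame of mat_top between 0.024 and 0.032 m or z of cup_c in the frame of mat_top between 0.052 and 0.06 m or z of cup_c in the frame of mat_top between 0.08 and 0.088 m) and (z of cup_d in the frame of mat_top between -0.004 and 0.004 m or z of cup_d in the frame of mat_top between 0.024 and 0.032 m or z of cup_d in the frame of mat_top between 0.052 and 0.06 m or z of cup_d in the frame of mat_top between 0.08 and 0.088 m) and z of tin_1 in the frame of shelf between 0.044 and 0.056 m and (horizontal distance between tin_1 and spot_0 below 0.012 m or horizontal distance between tin_1 and spot_1 below 0.012 m or horizontal distance between tin_1 and spot_2 below 0.012 m or horizontal distance between tin_1 and spot_3 below 0.012 m) and z of tin_2 in the frame of shelf between 0.044 and 0.056 m and (horizontal distance between tin_2 and spot_0 below 0.012 m or horizontal distance between tin_2 and spot_1 below 0.012 m or horizontal distance between tin_2 and spot_2 below 0.012 m or horizontal distance between tin_2 and spot_3 below 0.012 m) and z of tin_3 in the frame of shelf between 0.044 and 0.056 m and (horizontal distance between tin_3 and spot_0 below 0.012 m or horizontal distance between tin_3 and spot_1 below 0.012 m or horizontal distance between tin_3 and spot_2 below 0.012 m or horizontal distance between tin_3 and spot_3 below 0.012 m) and z of tin_4 in the frame of shelf between 0.044 and 0.056 m and (horizontal distance between tin_4 and spot_0 below 0.012 m or horizontal distance between tin_4 and spot_1 below 0.012 m or horizontal distance between tin_4 and spot_2 below 0.012 m or horizontal distance between tin_4 and spot_3 below 0.012 m)); the robot touches nothing.
It fails at once if the tape roll or the heel block is pushed more than 5 cm from where it lay (distance of any of tape, heel from where it was at the start of the episode above 0.05 m).
Of cup_a, cup_b, cup_c, cup_d only 3 to 4 are there at a start; the rules pass over those that are not, and their reading is None.
Of tin_1, tin_2, tin_3, tin_4 only 3 to 4 are there at a start; the rules pass over those that are not, and their reading is None.
At some moment in a run one of tin_1, tin_2, tin_3, tin_4 may be knocked a few centimetres aside while the robot is not near it.
It also fails if it takes over 210 s, if anything falls off the work surface, if the arm or the gripper's body presses on something with over 40 N, if the wrist force passes 120 N, or if a joint passes its speed limit or range.

## Working session

There is one attempt and no reset: what is moved stays moved. The work goes in short steps, Python scripts to look and compute and a tool call to move; the robot and the scene stay as the last step left them, time stands still between calls to the robot, and variables do not carry over. Pictures are saved under pics/ and viewed, at most 14 in all, crops included, and the job is handed in when it is done.

Besides the shell and the picture viewer there is one more tool, called after "Call:" as name(argument=value, ...), one argument or row to a line, values as JSON. move_arm: Moves the arm, as the interface text tells. Its arguments: {"type":"object","properties":{"commands":{"type":"string"},"grip_force":{"type":"number"}},"required":["commands"]}

```bash
ls; mkdir -p pics; cat > h.py <<'E'
import numpy as np, cv2
from station import telemetry, snapshot
def ray(s,u,v):
    d=np.array([(u-s['cx'])/s['fx'],(v-s['cy'])/s['fy']]); x=d.copy()
    for _ in range(20): x=d/(1+s['k1']*(x@x))
    P=np.array(s['pose']); return P[:3,3],P[:3,:3]@np.array([x[0],x[1],1])
def onz(s,u,v,z):
    o,d=ray(s,u,v); return o+d*(z-o[2])/d[2]
E
python3 - <<'E'
from h import *
for n in ('top','side'):
    s=snapshot(n); cv2.imwrite(f'pics/{n}0.png',s['image'][:,:,::-1]); np.save(f'{n}0.npy',s,allow_pickle=True)
    print(n,{k:s[k] for k in s if k!='image'})
t=telemetry.sense(); print(t)
E
```

```text
pics
top {'fx': 387.6809085552106, 'fy': 387.6809085552106, 'cx': 274.73906505380194, 'cy': 209.39599612225356, 'k1': -0.09208687996240852, 'pose': array([[ 0.02473494, -0.98216693,  0.18637678,  0.29982567],
       [-0.9995339 , -0.02096048,  0.02219549, -0.02276773],
       [-0.01789313, -0.18683892, -0.9822276 ,  0.97744023],
       [ 0.        ,  0.        ,  0.        ,  1.        ]])}
side {'fx': 410.9115836963474, 'fy': 410.9115836963474, 'cx': 278.4938120790452, 'cy': 212.779457561913, 'k1': 0.018785217450415056, 'pose': array([[ 0.96371989, -0.14715281,  0.22268818,  0.2315438 ],
       [-0.26667246, -0.56643004,  0.779771  , -0.93172637],
       [ 0.01139178, -0.81086563, -0.58512149,  0.76962421],
       [ 0.        ,  0.        ,  0.        ,  1.        ]])}
{'t': 0.1, 'q': array([ 1.14152840e+00,  5.28345050e-01,  1.43380901e+00,  2.48970148e-05,
        1.18140968e+00, -1.78511129e-01]), 'qd': array([ 0.00038229, -0.00289366, -0.00328656,  0.0021197 , -0.000513  ,
        0.0002611 ]), 'tau': array([-2.61692512e-04, -4.43302703e+01, -1.78586733e+01, -2.37730283e-04,
        3.88928820e-03,  1.66789283e-05]), 'tcp_pos': array([0.15477725, 0.60484879, 0.2304377 ]), 'tool_rot': array([ 1.25054810e-01,  9.92149345e-01, -9.36938526e-04, -3.05891628e-04]), 'force': array([-1.02190604, -0.23822977, -0.09281727]), 'ft_torque': array([-0.02004036,  0.01022813, -0.03862899]), 'gripper_force': 0.0, 'finger_gap': 1.0001280489186282}
```

View pics/top0.png

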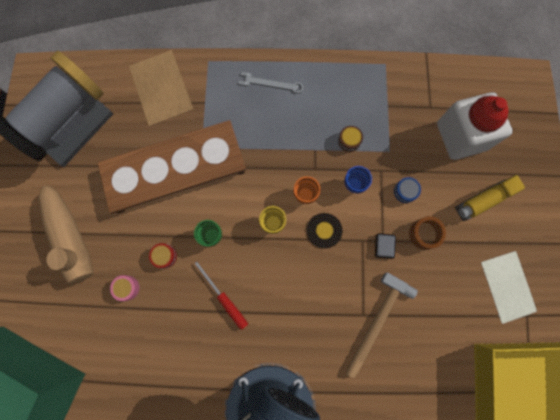

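View pics/side0.png

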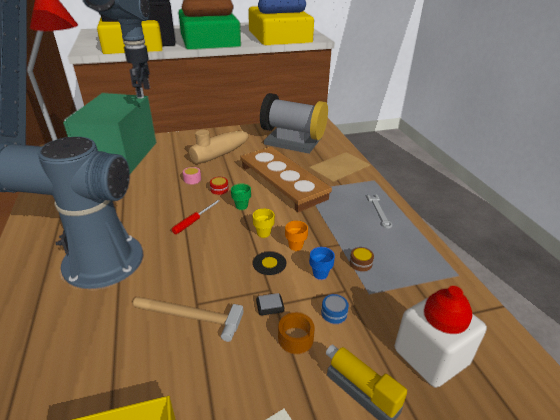

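The top view shows cups in orange (307,190), blue (358,180), green (207,234) and yellow (272,220). The tins are red (162,257), blue/grey (407,189), and a dark one with a golden lid at (351,137), which could be tin_1 or tin_4. The mat is at (325,231) and the spots at (125,180), (155,170), (185,160) and (215,151).

Possible mix-ups:
- Red tin (162,257) against the pink decoy (123,288). I choose (162,257).
- Blue tin (407,189) against the blue cup (358,180).
- Amber tape (428,233) and the heel block (385,246), both bystanders.

Next I measure, and check the tins in one crop.

```bash
cat >> h.py <<'E'
from scipy.spatial.transform import Rotation as R
HUE={'orange':((4,150,90),(14,255,255)),'blue':((108,120,50),(128,255,255)),'green':((60,120,40),(88,255,255)),'yellow':((22,140,90),(33,255,255)),'red':((174,150,60),(180,255,255))}
def mask(s,lo,hi,box=None):
    m=cv2.inRange(cv2.cvtColor(s['image'],cv2.COLOR_RGB2HSV),np.array(lo),np.array(hi))
    if box:
        k=np.zeros_like(m); u,v,r=box; k[max(v-r,0):v+r,max(u-r,0):u+r]=255; m&=k
    return m
def blob(m):
    c=max(cv2.findContours(m,cv2.RETR_EXTERNAL,cv2.CHAIN_APPROX_NONE)[0],key=cv2.contourArea)
    h=cv2.convexHull(c); M=cv2.moments(h); return M['m10']/M['m00'],M['m01']/M['m00'],cv2.contourArea(h),h
def disc(s,m,z):
    u,v,a,h=blob(m); p=np.array([onz(s,*q[0],z)[:2] for q in h],np.float32)
    (x,y),(d1,d2),_=cv2.fitEllipse(p); return np.round([u,v],1),np.round([x,y],4),np.round([d1,d2],3)
E
python3 - <<'E'
from h import *
for n in ('top','side'):
    s=np.load(f'{n}0.npy',allow_pickle=True).item(); T=n=='top'
    print(n)
    B={'orange':(307,190,20),'blue':(358,180,20),'green':(207,234,20),'yellow':(272,220,20)} if T else {'orange':(296,237,22),'blue':(321,264,22),'green':(241,197,22),'yellow':(263,223,22)}
    for c in B:
        lo,hi=HUE[c]; print(c,*disc(s,mask(s,lo,hi,B[c]),.056))
    print('mat',*disc(s,mask(s,(20,120,90),(35,255,255),(325,231,15) if T else (269,263,14)),.004))
    for b in [(125,180,18),(155,170,18),(185,160,18),(215,151,18)] if T else [(264,157,14),(277,166,14),(290,176,14),(304,186,14)]:
        print('spot',*disc(s,mask(s,(0,0,150),(180,60,255),b),.05))
s=np.load('top0.npy',allow_pickle=True).item()
im=s['image'][:,:,::-1]
cr=[cv2.resize(im[v-22:v+22,u-22:u+22],(264,264),interpolation=cv2.INTER_CUBIC) for u,v in [(162,257),(407,189),(351,137)]]
sd=np.load('side0.npy',allow_pickle=True).item()['image'][:,:,::-1]
cr2=[cv2.resize(sd[v-22:v+22,u-22:u+22],(264,264),interpolation=cv2.INTER_CUBIC) for u,v in [(219,185),(335,308),(362,258)]]
cv2.imwrite('pics/crop.png',np.vstack([np.hstack(cr),np.hstack(cr2)]))
hsv=cv2.cvtColor(s['image'],cv2.COLOR_RGB2HSV)
for u,v in [(162,257),(407,189),(351,137)]: print(hsv[v,u-15:u+16:3].tolist())
E
```

```text
top
orange [306.5 189.5] [ 0.5261 -0.0784] [0.068 0.071]
blue [357.6 179. ] [ 0.5554 -0.204 ] [0.061 0.067]
green [207.3 233.8] [0.4127 0.1589] [0.056 0.062]
yellow [272.2 219.2] [0.4507 0.0037] [0.063 0.066]
mat [324.1 230. ] [ 0.4341 -0.127 ] [0.043 0.044]
spot [124.5 179.5] [0.5451 0.3802] [0.069 0.069]
spot [154.4 169.7] [0.5716 0.3045] [0.069 0.07 ]
spot [184.6 160. ] [0.598  0.2288] [0.069 0.07 ]
spot [214.8 150.4] [0.6247 0.1535] [0.069 0.07 ]
sideTraceback (most recent call last):
  File "<stdin>", line 7, in <module>
  File "h.py", line 20, in disc
    u,v,a,h=blob(m); p=np.array([onz(s,*q[0],z)[:2] for q in h],np.float32)
            ~~~~^^^
  File "h.py", line 18, in blob
    h=cv2.convexHull(c); M=cv2.moments(h); return M['m10']/M['m00'],M['m01']/M['m00'],cv2.contourArea(h),h
                                                  ~~~~~~~~^~~~~~~~~
ZeroDivisionError: float division by zero
```

```bash
cat >> h.py <<'E'
def go(x,y,z,close=None):
    """shift in tool axes (mm) and turn about tool z (deg) to reach x,y,z with closing line at yaw `close` (deg, world)"""
    t=telemetry.sense(); Q=R.from_quat(t['tool_rot']); d=Q.inv().apply(np.array([x,y,z])-t['tcp_pos'])*1000
    Y=Q.as_matrix()[:,1]; yaw=np.degrees(np.arctan2(Y[1],Y[0])); turn=0
    if close is not None: turn=-((close-yaw+90)%180-90)
    print('t',round(t['t'],2),'tcp',t['tcp_pos'].round(4),'close yaw',yaw.round(1),'q6',t['q'][5].round(2),'shift',d.round(1),'turnz',round(turn,1))
E
python3 - <<'E'
from h import *
s=np.load('top0.npy',allow_pickle=True).item()
im=s['image'][:,:,::-1]; L=[(162,257),(407,189),(351,137)]
sd=np.load('side0.npy',allow_pickle=True).item()['image'][:,:,::-1]
f=lambda im,l:np.hstack([cv2.resize(im[v-22:v+22,u-22:u+22],(264,264),interpolation=cv2.INTER_CUBIC) for u,v in l])
cv2.imwrite('pics/crop.png',np.vstack([f(im,L),f(sd,[(219,185),(335,308),(362,258)])]))
hsv=cv2.cvtColor(s['image'],cv2.COLOR_RGB2HSV)
for u,v in L: print(hsv[v,u-15:u+16:3].tolist())
print('red lid',*disc(s,mask(s,(15,80,110),(33,255,255),(162,257,12)),.036))
print('brass lid',*disc(s,mask(s,(15,120,110),(33,255,255),(351,137,12)),.036))
print('blue tin',*disc(s,mask(s,*HUE['blue'],(407,189,18)),.022))
go(.4507,.0037,.2)
E
```

```text
[[14, 121, 84], [6, 178, 129], [20, 153, 148], [19, 144, 154], [20, 144, 152], [19, 147, 151], [20, 151, 147], [19, 147, 149], [5, 195, 128], [2, 138, 102], [12, 130, 110]]
[[13, 123, 79], [111, 73, 49], [109, 149, 96], [111, 17, 107], [120, 14, 109], [108, 24, 108], [125, 14, 108], [120, 9, 109], [108, 12, 109], [110, 102, 110], [12, 113, 120]]
[[128, 14, 72], [11, 64, 56], [20, 168, 123], [22, 178, 158], [22, 179, 160], [22, 180, 159], [22, 176, 161], [22, 170, 162], [21, 177, 131], [3, 28, 92], [103, 18, 101]]
red lid [160.5 255.1] [0.3585 0.2761] [0.045 0.046]
brass lid [351.2 135.8] [ 0.6754 -0.1938] [0.05 0.05]
blue tin [404.8 192. ] [ 0.539  -0.3364] [0.053 0.055]
t 0.1 tcp [0.1548 0.6048 0.2304] close yaw 75.6 q6 -0.18 shift [-435.9 -508.9   31.3] turnz 0
```

View pics/crop.png

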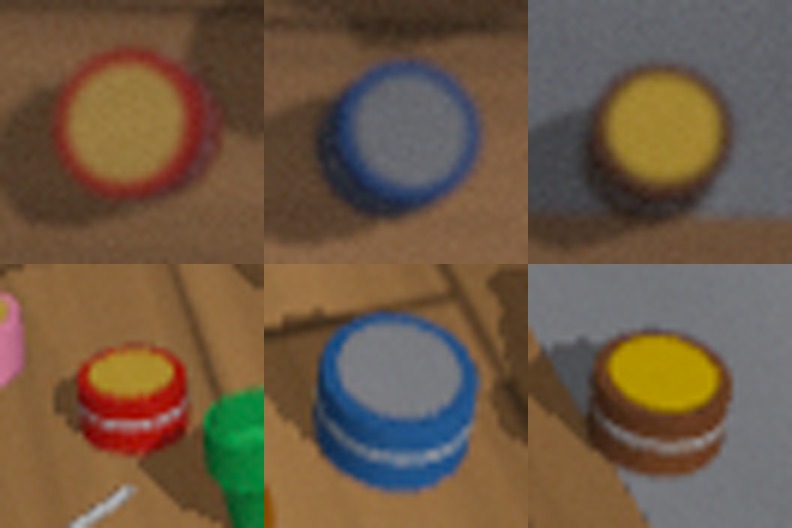

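The crop confirms red tin_2 (lid 160,255), blue tin_3 with a grey lid (405,190) and brown tin_4 with a yellow lid (351,136). The pink one is left out. Moving to the yellow cup.

Call:
move_arm(
  commands="-39 -45 0 0 0 0 1; -78 -91 0 0 0 0 1; -117 -137 0 0 0 0 1; -156 -182 0 0 0 0 1; -195 -228 0 0 0 0 1",
  grip_force=30,
)

```text
t: 0.72
tcp_pos: [0.2879, 0.3345, 0.2312]
tool_rot: [0.125, 0.992, 0.0, 0.0]
force: [0.5, -0.3, 0.1]
finger_gap: 0.995
gripper_force: 0.0
```

Call:
move_arm(
  commands="-39 -45 0 0 0 0 1; -78 -91 0 0 0 0 1; -117 -137 0 0 0 0 1; -156 -182 0 0 0 0 1; -195 -228 0 0 0 0 1",
)

```text
t: 1.35
tcp_pos: [0.4202, 0.0651, 0.2313]
tool_rot: [0.125, 0.992, 0.0, 0.0]
force: [1.3, 1.1, -0.4]
finger_gap: 0.998
gripper_force: 0.0
```

Call:
move_arm(
  commands="-25 -28 0 0 0 0 1; -46 -53 0 0 0 0 1; -46 -53 30 0 0 0 1; -46 -53 60 0 0 0 1; -46 -53 60 0 0 0 1",
)

```text
t: 1.98
tcp_pos: [0.4492, 0.0044, 0.1696]
tool_rot: [0.125, 0.992, 0.0, -0.003]
force: [-0.3, -0.6, 0.2]
finger_gap: 0.999
gripper_force: 0.0
```

```bash
python3 - <<'E'
from h import *
go(.4507,.0037,.04)
s=snapshot('wrist'); cv2.imwrite('pics/w1.png',s['image'][:,:,::-1]); print(s['pose'].round(3),s['fx'],s['k1'])
E
```

```text
t 1.98 tcp [0.4492 0.0044 0.1696] close yaw 75.6 q6 -1.56 shift [ -2.4  -0.3 129.6] turnz 0
[[ 0.25   0.929  0.272  0.379]
 [ 0.968 -0.24  -0.07   0.023]
 [-0.     0.281 -0.96   0.313]
 [ 0.     0.     0.     1.   ]] 369.04729138583497 -0.053748847534570286
```

View pics/w1.png

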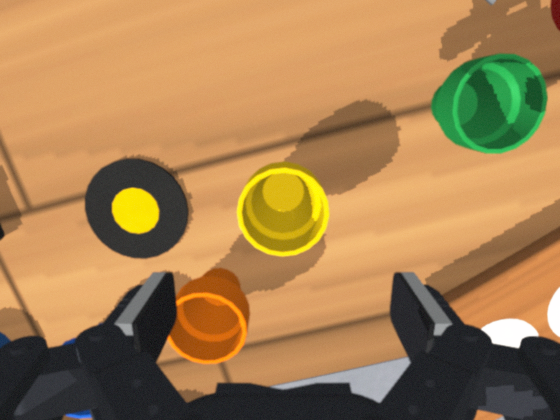

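The wrist view shows the yellow cup's rim centred at (283,211), the mat's disc at (135,211), and orange and green nearby. Cross-checking these against the top-view measurements.

```bash
python3 - <<'E'
from h import *
s=snapshot('wrist')
print(onz(s,283,211,.07), disc(s,mask(s,(20,120,90),(35,255,255),(135,211,40)),.004), disc(s,mask(s,*HUE['yellow'],(283,205,60)),.07))
print('orange',onz(s,208,327,.07),'green',onz(s,499,103,.07))
E
```

```text
[0.45058922 0.00492754 0.07      ] (array([135.2, 207.9]), array([ 0.435 , -0.1259]), array([0.043, 0.044])) (array([282.5, 206.9]), array([0.4488, 0.0051]), array([0.064, 0.067]))
orange [ 0.52638995 -0.07408253  0.07      ] green [0.41461027 0.15914845 0.07      ]
```

Call:
move_arm(
  commands="-1 1 50 0 0 0 1; -1 1 100 0 0 0 1; -1 1 130 0 0 0 1; -1 1 130 0 0 0 0; -1 1 130 0 0 0 -1",
  grip_force=30,
)

```text
t: 2.7
tcp_pos: [0.4536, 0.0047, 0.0427]
tool_rot: [0.125, 0.992, -0.0, 0.001]
force: [0.2, -0.4, -0.8]
finger_gap: 0.742
gripper_force: 33.0
```

Call:
move_arm(
  commands="0 0 0 0 0 0 -1; 0 0 0 0 0 0 -1; 0 0 -20 0 0 0 -1; 0 0 -60 0 0 0 -1; 0 0 -90 0 0 0 -1",
)

```text
t: 3.32
tcp_pos: [0.4525, 0.0048, 0.1331]
tool_rot: [0.125, 0.992, -0.0, 0.001]
force: [0.7, -0.2, -0.9]
finger_gap: 0.738
gripper_force: 33.5
```

```bash
python3 - <<'E'
from h import *
go(.4345,-.1265,.044); print(telemetry.sense()['finger_gap'],telemetry.sense()['gripper_force'])
s=snapshot('wrist'); print(disc(s,mask(s,*HUE['yellow'],(283,250,70)),.16))
E
```

```text
t 3.33 tcp [0.4525 0.0048 0.1331] close yaw 75.6 q6 -1.56 shift [ -15.1 -131.7   89.1] turnz 0
0.7379513303121576 33.50574136711657
(array([282.5, 267. ]), array([0.443 , 0.0078]), array([0.055, 0.062]))
```

Call:
move_arm(
  commands="-6 -44 0 0 0 0 -1; -12 -88 0 0 0 0 -1; -18 -131 0 0 0 0 -1; -18 -131 40 0 0 0 -1; -18 -131 70 0 0 0 -1",
)

```text
t: 4.0
tcp_pos: [0.4372, -0.1274, 0.0608]
tool_rot: [0.126, 0.992, -0.0, 0.001]
force: [-1.2, -0.3, -1.2]
finger_gap: 0.741
gripper_force: 33.5
```

```bash
python3 - <<'E'
from h import *
go(.4375,-.1265,.047)
E
```

```text
t 4.0 tcp [ 0.4372 -0.1274  0.0608] close yaw 75.5 q6 -1.85 shift [-0.   1.  13.8] turnz 0
```

Call:
move_arm(
  commands="0 1 8 0 0 0 -1; 0 1 13 0 0 0 -1; 0 1 14 0 0 0 -1; 0 1 14 0 0 0 -1; 0 1 14 0 0 0 0.4",
)

```text
t: 4.62
tcp_pos: [0.4379, -0.1256, 0.0479]
tool_rot: [0.125, 0.992, -0.0, 0.001]
force: [0.1, 0.6, -1.0]
finger_gap: 0.736
gripper_force: 33.6
```

Call:
move_arm(
  commands="0 0 0 0 0 0 1; 0 0 0 0 0 0 1; 0 0 -40 0 0 0 1; 0 0 -90 0 0 0 1; 0 0 -120 0 0 0 1",
)

```text
t: 5.25
tcp_pos: [0.438, -0.1258, 0.1694]
tool_rot: [0.125, 0.992, -0.0, 0.001]
force: [0.7, -0.4, 0.4]
finger_gap: 0.999
gripper_force: 0.0
```

```bash
python3 - <<'E'
from h import *
s=snapshot('top'); cv2.imwrite('pics/t1.png',s['image'][:,:,::-1])
s=snapshot('wrist');cv2.imwrite('pics/w2.png',s['image'][:,:,::-1])
print(disc(s,mask(s,*HUE['yellow'],(283,230,90)),.074-.014))
go(.526,-.0765,.17)
E
```

```text
(array([282.6, 200.4]), array([ 0.4379, -0.126 ]), array([0.068, 0.072]))
t 5.35 tcp [ 0.4394 -0.1265  0.1703] close yaw 75.6 q6 -1.85 shift [-71.5  69.9   0.7] turnz 0
```

View pics/w2.png

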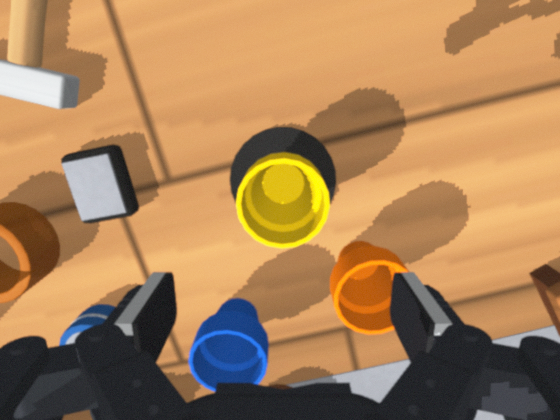

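The yellow cup stands upright on the mat, with its rim at (283,200). Next the orange cup.

Call:
move_arm(
  commands="-36 35 0 0 0 0 1; -71 70 0 0 0 0 1; -72 70 0 0 0 0 1; -72 70 40 0 0 0 1; -72 70 70 0 0 0 1",
)

```text
t: 5.98
tcp_pos: [0.5226, -0.0754, 0.0953]
tool_rot: [0.125, 0.992, 0.0, -0.002]
force: [0.1, 0.9, 0.1]
finger_gap: 1.004
gripper_force: 0.0
```

```bash
python3 - <<'E'
from h import *
go(.526,-.0765,.041)
E
```

```text
t 5.97 tcp [ 0.5226 -0.0754  0.0953] close yaw 75.6 q6 -1.67 shift [-3.7 -0.2 54.3] turnz 0
```

Call:
move_arm(
  commands="-3 0 40 0 0 0 1; -3 0 56 0 0 0 1; -3 0 56 0 0 0 1; -3 0 56 0 0 0 -1; -3 0 56 0 0 0 -1",
)

```text
t: 6.6
tcp_pos: [0.5284, -0.0767, 0.0428]
tool_rot: [0.125, 0.992, -0.0, 0.001]
force: [0.1, -0.4, 1.9]
finger_gap: 0.735
gripper_force: 33.0
```

Call:
move_arm(
  commands="0 0 0 0 0 0 -1; 0 0 0 0 0 0 -1; 0 0 -40 0 0 0 -1; 0 0 -80 0 0 0 -1; 0 0 -110 0 0 0 -1",
)

```text
t: 7.22
tcp_pos: [0.5278, -0.0763, 0.1532]
tool_rot: [0.125, 0.992, -0.0, 0.001]
force: [-0.4, -0.3, -0.6]
finger_gap: 0.734
gripper_force: 33.8
```

```bash
python3 - <<'E'
from h import *
s=snapshot('wrist');
print(disc(s,mask(s,*HUE['orange'],(283,280,90)),.16), telemetry.sense()['finger_gap'])
go(.437,-.126,.15)
E
```

```text
(array([281.9, 288.8]), array([ 0.5325, -0.0772]), array([0.075, 0.081])) 0.7372130749102701
t 7.28 tcp [ 0.5299 -0.0769  0.1565] close yaw 75.7 q6 -1.67 shift [ 77.9 -70.6   5.9] turnz 0
```

Call:
move_arm(
  commands="37 -35 0 0 0 0 -1; 75 -70 0 0 0 0 -1; 75 -70 0 0 0 0 -1; 75 -70 20 0 0 0 -1; 75 -70 25 0 0 0 -1",
)

```text
t: 7.9
tcp_pos: [0.4376, -0.1253, 0.1257]
tool_rot: [0.125, 0.992, 0.0, -0.0]
force: [0.1, -0.0, -2.2]
finger_gap: 0.738
gripper_force: 33.8
```

```bash
python3 - <<'E'
from h import *
go(.4385,-.126,.0748)
E
```

```text
t 7.9 tcp [ 0.4376 -0.1253  0.1257] close yaw 75.6 q6 -1.85 shift [-1.1 -0.5 50.9] turnz 0
```

Call:
move_arm(
  commands="-1 0 25 0 0 0 -1; -1 0 42 0 0 0 -1; -1 0 50 0 0 0 -1; -1 0 51 0 0 0 -1; -1 0 51 0 0 0 -1",
)

```text
t: 8.52
tcp_pos: [0.4389, -0.1259, 0.0757]
tool_rot: [0.125, 0.992, -0.0, 0.0]
force: [0.2, -0.8, -0.7]
finger_gap: 0.737
gripper_force: 33.8
```

Call:
move_arm(
  commands="0 0 0 0 0 0 1; 0 0 0 0 0 0 1; 0 0 0 0 0 0 1; 0 0 -50 0 0 0 1; 0 0 -90 0 0 0 1",
)

```text
t: 9.15
tcp_pos: [0.4383, -0.1257, 0.1662]
tool_rot: [0.125, 0.992, 0.0, -0.0]
force: [0.0, 0.1, -0.4]
finger_gap: 0.999
gripper_force: 0.0
```

```bash
python3 - <<'E'
from h import *
s=snapshot('side'); cv2.imwrite('pics/s1.png',cv2.resize(s['image'][180:340,180:400,::-1],(770,560)))
go(.5554,-.204,.17)
E
```

```text
t 9.2 tcp [ 0.4409 -0.127   0.1706] close yaw 75.6 q6 -1.85 shift [-130.   -46.2    1.8] turnz 0
```

View pics/s1.png

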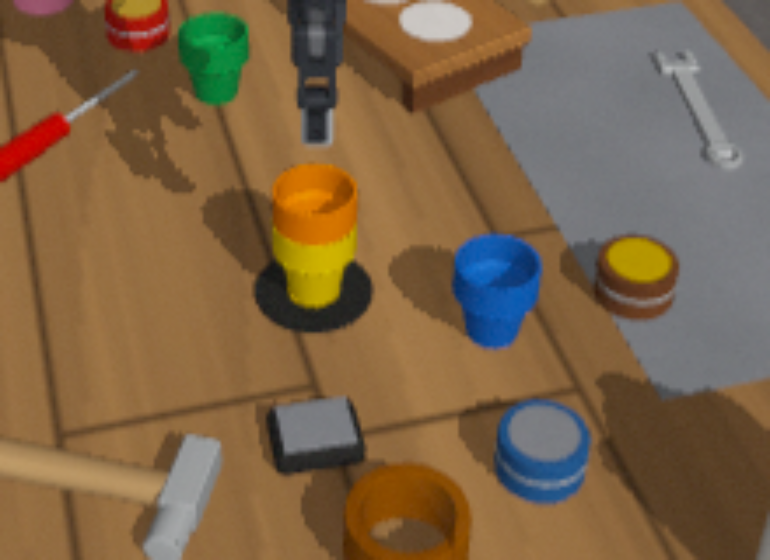

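Orange is fully nested in yellow (crop position (315,230)). Next blue: hover and measure.

Call:
move_arm(
  commands="-44 -15 0 0 0 0 1; -88 -30 0 0 0 0 1; -131 -46 0 0 0 0 1; -131 -46 0 0 0 0 1; -131 -46 0 0 0 0 1",
)

```text
t: 9.82
tcp_pos: [0.5528, -0.2021, 0.1646]
tool_rot: [0.125, 0.992, 0.001, -0.001]
force: [-1.5, 0.5, 0.1]
finger_gap: 0.998
gripper_force: 0.0
```

```bash
python3 - <<'E'
from h import *
s=snapshot('wrist')
r=disc(s,mask(s,*HUE['blue'],(283,210,75)),.066);print(r)
go(*r[1],.041)
E
```

```text
(array([283.1, 211.8]), array([ 0.5542, -0.2017]), array([0.063, 0.068]))
t 9.88 tcp [ 0.5525 -0.2018  0.1647] close yaw 75.6 q6 -1.86 shift [ -2.    0.5 123.7] turnz 0
```

Call:
move_arm(
  commands="-1 1 50 0 0 0 1; -1 1 100 0 0 0 1; -1 1 126 0 0 0 1; -1 1 126 0 0 0 1; -1 1 126 0 0 0 -1",
)

```text
t: 10.5
tcp_pos: [0.5554, -0.2021, 0.0404]
tool_rot: [0.125, 0.992, -0.0, 0.001]
force: [0.2, -0.5, 0.1]
finger_gap: 0.819
gripper_force: 0.0
```

Call:
move_arm(
  commands="0 0 0 0 0 0 -1; 0 0 0 0 0 0 -1; 0 0 -40 0 0 0 -1; 0 0 -90 0 0 0 -1; 0 0 -140 0 0 0 -1",
)

```text
t: 11.12
tcp_pos: [0.5548, -0.202, 0.1808]
tool_rot: [0.125, 0.992, 0.0, -0.0]
force: [0.6, -1.1, -0.7]
finger_gap: 0.746
gripper_force: 33.8
```

```bash
python3 - <<'E'
from h import *
print(telemetry.sense()['finger_gap'])
go(.4385,-.126,.15)
E
```

```text
0.7455064540473019
t 11.12 tcp [ 0.5548 -0.202   0.1808] close yaw 75.6 q6 -1.86 shift [131.5  44.7  30.9] turnz 0
```

Call:
move_arm(
  commands="44 15 0 0 0 0 -1; 88 30 0 0 0 0 -1; 131 44 0 0 0 0 -1; 131 44 10 0 0 0 -1; 131 44 25 0 0 0 -1",
)

```text
t: 11.75
tcp_pos: [0.4404, -0.1276, 0.1549]
tool_rot: [0.125, 0.992, -0.001, 0.002]
force: [0.7, -0.5, -0.9]
finger_gap: 0.74
gripper_force: 33.8
```

```bash
python3 - <<'E'
from h import *
go(.438,-.126,.1004)
E
```

```text
t 11.75 tcp [ 0.4404 -0.1276  0.1549] close yaw 75.6 q6 -1.85 shift [ 2.9  1.1 54.5] turnz 0
```

Call:
move_arm(
  commands="1 0 20 0 0 0 -1; 1 0 40 0 0 0 -1; 1 0 54 0 0 0 -1; 1 0 55 0 0 0 -1; 1 0 55 0 0 0 -1",
)

```text
t: 12.38
tcp_pos: [0.4394, -0.1273, 0.0995]
tool_rot: [0.125, 0.992, -0.0, 0.001]
force: [-0.3, 1.0, 2.3]
finger_gap: 0.741
gripper_force: 33.8
```

Call:
move_arm(
  commands="0 0 0 0 0 0 1; 0 0 0 0 0 0 1; 0 0 0 0 0 0 1; 0 0 -50 0 0 0 1; 0 0 -80 0 0 0 1",
)

```text
t: 13.0
tcp_pos: [0.4386, -0.127, 0.1805]
tool_rot: [0.125, 0.992, -0.0, 0.0]
force: [0.1, -0.1, 0.6]
finger_gap: 1.0
gripper_force: 0.0
```

```bash
python3 - <<'E'
from h import *
s=snapshot('wrist')
print(disc(s,mask(s,*HUE['blue'],(283,230,110)),.126), telemetry.sense()['force'])
go(.4137,.159,.19)
E
```

```text
(array([283.2, 226.9]), array([ 0.4362, -0.1257]), array([0.063, 0.069])) [0.52567338 0.44728064 2.5374938 ]
t 13.05 tcp [ 0.4405 -0.1279  0.1836] close yaw 75.6 q6 -1.85 shift [ 97.  271.3  -7.7] turnz 0
```

Call:
move_arm(
  commands="19 54 -5 0 0 0 1; 38 108 -5 0 0 0 1; 57 162 -5 0 0 0 1; 76 216 -5 0 0 0 1; 95 270 -5 0 0 0 1",
)

```text
t: 13.68
tcp_pos: [0.413, 0.1601, 0.1842]
tool_rot: [0.125, 0.992, -0.0, 0.0]
force: [0.9, 1.3, -0.8]
finger_gap: 0.998
gripper_force: 0.0
```

Call:
move_arm(
  commands="0 0 10 0 0 0 1; 0 0 20 0 0 0 1; 0 0 20 0 0 0 1; 0 0 20 0 0 0 1; 0 0 20 0 0 0 1",
)

```text
t: 14.3
tcp_pos: [0.4137, 0.1575, 0.1645]
tool_rot: [0.126, 0.992, 0.0, 0.0]
force: [-0.4, 0.0, 0.1]
finger_gap: 0.998
gripper_force: 0.0
```

```bash
python3 - <<'E'
from h import *
s=snapshot('wrist')
r=disc(s,mask(s,*HUE['green'],(283,210,75)),.066);print(r)
go(*r[1],.041)
E
```

```text
(array([284.7, 208.8]), array([0.4136, 0.1595]), array([0.063, 0.067]))
t 14.35 tcp [0.4136 0.1577 0.1645] close yaw 75.5 q6 -1.21 shift [  0.6   1.7 123.5] turnz 0
```

Call:
move_arm(
  commands="1 2 50 0 0 0 1; 1 2 100 0 0 0 1; 1 2 125 0 0 0 1; 1 2 125 0 0 0 1; 1 2 125 0 0 0 -1",
)

```text
t: 14.98
tcp_pos: [0.4135, 0.1605, 0.0401]
tool_rot: [0.125, 0.992, 0.0, 0.001]
force: [0.1, 0.2, 0.5]
finger_gap: 0.816
gripper_force: 0.0
```

Call:
move_arm(
  commands="0 0 0 0 0 0 -1; 0 0 0 0 0 0 -1; 0 0 -50 0 0 0 -1; 0 0 -110 0 0 0 -1; 0 0 -160 0 0 0 -1",
)

```text
t: 15.6
tcp_pos: [0.4127, 0.1606, 0.2018]
tool_rot: [0.125, 0.992, 0.0, 0.001]
force: [1.5, -0.0, -1.0]
finger_gap: 0.743
gripper_force: 33.8
```

```bash
python3 - <<'E'
from h import *
print(telemetry.sense()['finger_gap'])
go(.4385,-.126,.19)
E
```

```text
0.7427794523706543
t 15.6 tcp [0.4127 0.1606 0.2018] close yaw 75.6 q6 -1.2 shift [ -96.1 -271.3   11.8] turnz 0
```

Call:
move_arm(
  commands="-19 -55 0 0 0 0 -1; -38 -109 0 0 0 0 -1; -57 -163 0 0 0 0 -1; -76 -217 0 0 0 0 -1; -95 -271 0 0 0 0 -1",
)

```text
t: 16.23
tcp_pos: [0.4373, -0.1273, 0.1999]
tool_rot: [0.125, 0.992, -0.0, 0.001]
force: [0.7, 0.3, -0.3]
finger_gap: 0.743
gripper_force: 33.8
```

Call:
move_arm(
  commands="0 0 0 0 0 0 -1; 0 0 0 0 0 0 -1; 0 0 10 0 0 0 -1; 0 0 20 0 0 0 -1; 0 0 20 0 0 0 -1",
)

```text
t: 16.85
tcp_pos: [0.4367, -0.1242, 0.1782]
tool_rot: [0.124, 0.992, 0.001, -0.001]
force: [-0.5, -0.1, -1.0]
finger_gap: 0.745
gripper_force: 33.8
```

```bash
python3 - <<'E'
from h import *
go(.437,-.126,.128)
E
```

```text
t 16.85 tcp [ 0.4367 -0.1242  0.1782] close yaw 75.7 q6 -1.85 shift [-0.9 -1.7 50.2] turnz 0
```

Call:
move_arm(
  commands="0 -1 20 0 0 0 -1; 0 -1 40 0 0 0 -1; 0 -1 51 0 0 0 -1; 0 -1 52 0 0 0 -1; 0 -1 52 0 0 0 -1",
)

```text
t: 17.48
tcp_pos: [0.4374, -0.1263, 0.1278]
tool_rot: [0.125, 0.992, -0.0, 0.0]
force: [-0.4, 0.6, 4.0]
finger_gap: 0.742
gripper_force: 33.8
```

Call:
move_arm(
  commands="0 0 0 0 0 0 1; 0 0 0 0 0 0 1; 0 0 0 0 0 0 1; 0 0 -50 0 0 0 1; 0 0 -80 0 0 0 1",
)

```text
t: 18.1
tcp_pos: [0.4377, -0.1268, 0.2086]
tool_rot: [0.125, 0.992, -0.0, 0.001]
force: [0.2, -0.3, -0.3]
finger_gap: 1.002
gripper_force: 0.0
```

```bash
python3 - <<'E'
from h import *
s=snapshot('side'); cv2.imwrite('pics/s2.png',s['image'][:,:,::-1])
s=snapshot('top')
def near(lo,hi,u,v,r,z): print(*disc(s,mask(s,lo,hi,(u,v,r)),z))
near((100,0,75),(130,40,140),407,189,9,.036)
near((15,120,110),(33,255,255),351,137,25,.036)
near((15,80,110),(33,255,255),162,257,20,.036)
go(.6754,-.1938,.17,16)
P=[[.5451,.3802],[.6247,.1535]];d=np.subtract(*P);print(np.degrees(np.arctan2(d[1],d[0])))
E
```

```text
Traceback (most recent call last):
  File "h.py", line 20, in disc
    u,v,a,h=blob(m); p=np.array([onz(s,*q[0],z)[:2] for q in h],np.float32)
            ~~~~^^^
  File "h.py", line 17, in blob
    c=max(cv2.findContours(m,cv2.RETR_EXTERNAL,cv2.CHAIN_APPROX_NONE)[0],key=cv2.contourArea)
ValueError: max() iterable argument is empty
```

View pics/s2.png

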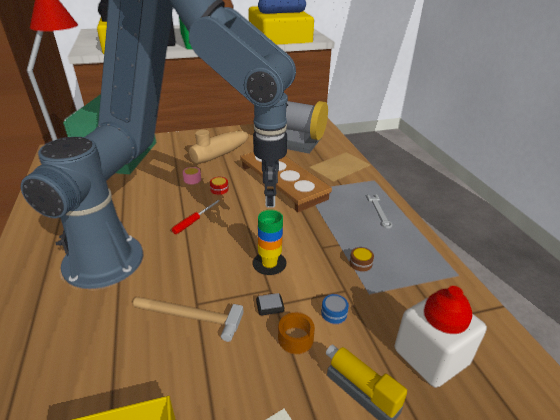

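All four cups are nested on the mat, with the stack at (269,240), and the tins have not moved. Next the brown tin. I turn the closing line to the shelf's depth direction, yaw 19.3°.

Call:
move_arm(
  commands="0 0 -20 0 0 10 1; -60 -2 -20 0 0 20 1; -120 -3 -20 0 0 30 1; -180 -5 0 0 0 40 1; -240 -6 0 0 0 50 1",
)

```text
t: 18.82
tcp_pos: [0.6682, -0.1917, 0.2035]
tool_rot: [0.535, 0.845, -0.0, -0.003]
force: [0.3, -1.1, -0.7]
finger_gap: 1.002
gripper_force: 0.0
```

Call:
move_arm(
  commands="0 0 20 0 0 6 1; 0 0 40 0 0 6 1; 0 0 40 0 0 6 1; 0 0 40 0 0 6 1; 0 0 40 0 0 6 1",
)

```text
t: 19.45
tcp_pos: [0.6687, -0.1921, 0.1684]
tool_rot: [0.576, 0.817, 0.0, 0.001]
force: [-0.7, -0.3, -0.4]
finger_gap: 1.002
gripper_force: 0.0
```

```bash
python3 - <<'E'
from h import *
s=snapshot('wrist'); cv2.imwrite('pics/w3.png',s['image'][:,:,::-1])
r=disc(s,mask(s,(15,120,90),(33,255,255),(283,210,110)),.036);print(r)
go(*r[1],.007,19.3)
E
```

```text
(array([207.8, 203.9]), array([ 0.6132, -0.2106]), array([0.065, 0.264]))
t 19.5 tcp [ 0.6687 -0.1921  0.1685] close yaw 19.6 q6 -0.78 shift [  1.5 -58.7 161.4] turnz 0.3
```

View pics/w3.png

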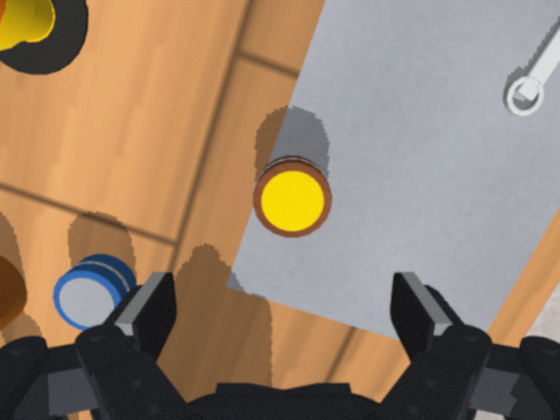

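The brown tin's lid is at (292,200) and the grey lid of the blue tin at (87,302). The colour mask caught the wood, so I narrow it.

```bash
python3 - <<'E'
from h import *
s=snapshot('wrist')
r=disc(s,mask(s,(24,200,150),(33,255,255),(292,200,50)),.036);print(r)
print('blue tin',onz(s,87,302,.036))
go(*r[1],.007,19.3)
E
```

```text
(array([292. , 200.7]), array([ 0.6759, -0.1919]), array([0.047, 0.047]))
blue tin [ 0.5403139  -0.33538011  0.036     ]
t 19.55 tcp [ 0.6687 -0.1921  0.1684] close yaw 19.6 q6 -0.78 shift [ -2.    6.6 161.4] turnz 0.3
```

Call:
move_arm(
  commands="-2 7 55 0 0 0 1; -2 7 110 0 0 0 1; -2 7 150 0 0 0 1; -2 7 161 0 0 0 1; -2 7 161 0 0 0 1",
  grip_force=40,
)

```text
t: 20.18
tcp_pos: [0.6759, -0.1916, 0.0067]
tool_rot: [0.576, 0.817, 0.0, 0.0]
force: [-0.5, 0.0, 0.5]
finger_gap: 1.0
gripper_force: 0.0
```

Call:
move_arm(
  commands="0 0 0 0 0 0 -1; 0 0 0 0 0 0 -1; 0 0 0 0 0 0 -1; 0 0 0 0 0 0 -1; 0 0 0 0 0 0 -1",
)

```text
t: 20.8
tcp_pos: [0.6774, -0.1923, 0.0092]
tool_rot: [0.576, 0.817, 0.0, 0.003]
force: [0.8, 0.1, 6.7]
finger_gap: 0.709
gripper_force: 44.4
```

```bash
python3 - <<'E'
from h import *
go(.6247,.1535,.16,19.3); print(telemetry.sense()['finger_gap'])
E
```

```text
t 20.8 tcp [ 0.6774 -0.1923  0.0092] close yaw 19.6 q6 -0.78 shift [ 342.8   67.1 -151.8] turnz 0.3
0.7092199490037687
```

Call:
move_arm(
  commands="0 0 -50 0 0 0 -1; 0 0 -110 0 0 0 -1; 60 12 -150 0 0 0 -1; 120 24 -150 0 0 0 -1; 180 36 -150 0 0 0 -1",
)

```text
t: 21.42
tcp_pos: [0.65, -0.0149, 0.1581]
tool_rot: [0.577, 0.817, 0.001, 0.001]
force: [0.5, 0.5, -1.2]
finger_gap: 0.712
gripper_force: 44.3
```

Call:
move_arm(
  commands="55 11 0 0 0 0 -1; 110 21 0 0 0 0 -1; 143 27 0 0 0 0 -1; 143 27 0 0 0 0 -1; 143 27 0 0 0 0 -1",
)

```text
t: 22.05
tcp_pos: [0.6274, 0.1272, 0.1565]
tool_rot: [0.576, 0.817, -0.0, 0.0]
force: [0.1, -0.1, -1.6]
finger_gap: 0.713
gripper_force: 44.3
```

```bash
python3 - <<'E'
from h import *
s=snapshot('wrist'); cv2.imwrite('pics/w4.png',s['image'][:,:,::-1])
go(.6247,.1535,.06,19.3); print(telemetry.sense()['finger_gap'])
E
```

```text
t 22.1 tcp [0.6276 0.1266 0.1565] close yaw 19.6 q6 -0.32 shift [26.4  6.3 96.4] turnz 0.3
0.7071575766338688
```

View pics/w4.png

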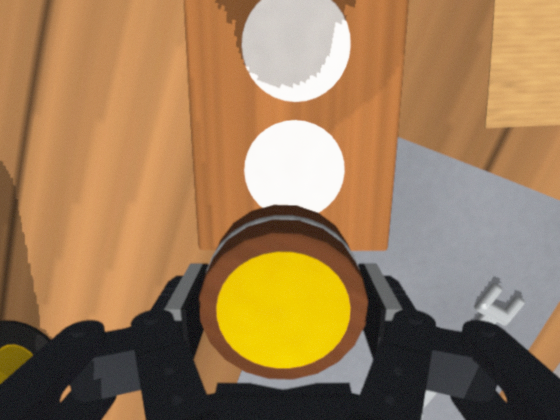

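The tin is held, lid at (284,308). Spots 0 and 1 are at about (295,170) and (296,47). Checking them against the top view.

```bash
python3 - <<'E'
from h import *
s=snapshot('wrist')
r=disc(s,mask(s,(0,0,140),(180,45,255),(295,165,44)),.05);print(r, onz(s,294.5,169.5,.05),onz(s,296,48,.05))
u,v,a,h=blob(mask(s,(24,200,120),(33,255,255),(284,308,90))); print(u,v,onz(s,u,v,.1565+.027))
go(.6247,.1535,.06,19.3)
E
```

```text
(array([294.4, 166. ]), array([0.6249, 0.1553]), array([0.066, 0.069])) [0.62537758 0.15526677 0.05      ] [0.59971592 0.22856367 0.05      ]
282.9043407798594 309.6124872514914 [0.62665096 0.12819922 0.1835    ]
t 22.15 tcp [0.6277 0.1263 0.1564] close yaw 19.5 q6 -0.32 shift [26.7  6.3 96.4] turnz 0.2
```

Call:
move_arm(
  commands="27 6 0 0 0 0 -1; 27 6 40 0 0 0 -1; 27 6 75 0 0 0 -1; 27 6 90 0 0 0 -1; 27 6 90 0 0 0 -1",
)

```text
t: 22.78
tcp_pos: [0.6236, 0.1541, 0.0653]
tool_rot: [0.577, 0.817, -0.001, -0.001]
force: [0.2, -0.2, -1.2]
finger_gap: 0.714
gripper_force: 44.3
```

```bash
python3 - <<'E'
from h import *
go(.625,.1545,.06,19.3)
E
```

```text
t 22.77 tcp [0.6236 0.1541 0.0653] close yaw 19.6 q6 -0.27 shift [-0.1  1.5  5.3] turnz 0.3
```

Call:
move_arm(
  commands="0 0 4 0 0 0 -1; 0 0 5 0 0 0 -1; 0 0 5.5 0 0 0 -1; 0 0 5.5 0 0 0 -1; 0 0 5.5 0 0 0 0.2",
)

```text
t: 23.4
tcp_pos: [0.624, 0.1551, 0.061]
tool_rot: [0.576, 0.817, 0.0, 0.0]
force: [0.0, -0.4, -0.7]
finger_gap: 0.712
gripper_force: 44.3
```

Call:
move_arm(
  commands="0 0 0 0 0 0 1; 0 0 0 0 0 0 1; 0 0 -10 0 0 0 1; 0 0 -60 0 0 0 1; 0 0 -110 0 0 0 1",
)

```text
t: 24.02
tcp_pos: [0.6237, 0.155, 0.1721]
tool_rot: [0.576, 0.817, -0.0, -0.0]
force: [1.2, -0.3, 0.7]
finger_gap: 1.003
gripper_force: 0.0
```

```bash
python3 - <<'E'
from h import *
s=snapshot('wrist')
r=disc(s,mask(s,(24,200,120),(33,255,255),(284,250,90)),.086);print(r)
go(.5397,-.3359,.17,19.3)
E
```

```text
(array([283.4, 215.4]), array([0.6233, 0.1556]), array([0.047, 0.047]))
t 24.07 tcp [0.6282 0.1556 0.1803] close yaw 19.7 q6 -0.27 shift [-433.1 -248.7    8.6] turnz 0.4
```

Call:
move_arm(
  commands="-50 -29 0 0 0 0 1; -100 -58 0 0 0 0 1; -150 -87 0 0 0 0 1; -200 -116 0 0 0 0 1; -250 -145 0 0 0 0 1",
)

```text
t: 24.7
tcp_pos: [0.5711, -0.131, 0.1716]
tool_rot: [0.576, 0.817, 0.0, 0.001]
force: [-0.2, -0.1, 0.3]
finger_gap: 0.997
gripper_force: 0.0
```

Call:
move_arm(
  commands="-50 -29 0 0 0 0 1; -100 -58 0 0 0 0 1; -150 -87 0 0 0 0 1; -182 -104 0 0 0 0 1; -182 -104 5 0 0 0 1",
)

```text
t: 25.32
tcp_pos: [0.5344, -0.3393, 0.1667]
tool_rot: [0.578, 0.816, -0.0, 0.002]
force: [0.6, 0.7, -0.2]
finger_gap: 1.0
gripper_force: 0.0
```

```bash
python3 - <<'E'
from h import *
s=snapshot('wrist'); cv2.imwrite('pics/w5.png',s['image'][:,:,::-1])
print(disc(s,mask(s,*HUE['blue'],(283,210,90)),.03))
print(disc(s,mask(s,(95,0,60),(130,60,200),(283,200,32)),.036))
go(.5397,-.3359,.007,19.3)
E
```

```text
Traceback (most recent call last):
  File "h.py", line 21, in disc
    (x,y),(d1,d2),_=cv2.fitEllipse(p); return np.round([u,v],1),np.round([x,y],4),np.round([d1,d2],3)
                    ~~~~~~~~~~~~~~^^^
cv2.error: OpenCV(4.12.0) /io/opencv/modules/imgproc/src/shapedescr.cpp:361: error: (-201:Incorrect size of input array) There should be at least 5 points to fit the ellipse in function 'fitEllipseNoDirect'
```

View pics/w5.png

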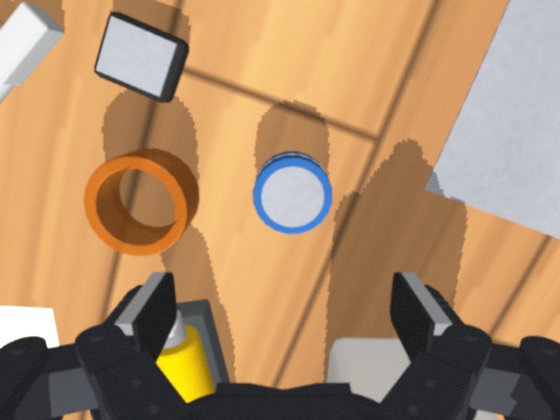

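The lid is at (292,195). The tape's edge, at x≈198, is clear of the left finger, which will reach about x≈220.

```bash
python3 - <<'E'
from h import *
s=snapshot('wrist')
p=onz(s,292.3,195,.036);print(p, disc(s,mask(s,(95,90,40),(125,255,255),(293,193,45)),.034))
go(p[0],p[1],.007,19.3)
E
```

```text
[ 0.53887906 -0.33057761  0.036     ] (array([291.8, 198.7]), array([ 0.5401, -0.3348]), array([0.06 , 0.063]))
t 25.43 tcp [ 0.5338 -0.335   0.1654] close yaw 19.6 q6 -1.08 shift [  2.1   6.3 158.4] turnz 0.3
```

Call:
move_arm(
  commands="0 6 55 0 0 0 1; 0 6 110 0 0 0 1; 0 6 148 0 0 0 1; 0 6 157 0 0 0 1; 0 6 157 0 0 0 1",
)

```text
t: 26.05
tcp_pos: [0.5407, -0.3326, 0.0092]
tool_rot: [0.576, 0.818, 0.0, -0.0]
force: [0.1, -0.6, 0.6]
finger_gap: 1.0
gripper_force: 0.0
```

Call:
move_arm(
  commands="0 0 0 0 0 0 -1; 0 0 0 0 0 0 -1; 0 0 0 0 0 0 -1; 0 0 0 0 0 0 -1; 0 0 0 0 0 0 -1",
)

```text
t: 26.68
tcp_pos: [0.5415, -0.3344, 0.0112]
tool_rot: [0.576, 0.817, -0.0, 0.002]
force: [0.4, 0.5, 7.2]
finger_gap: 0.708
gripper_force: 44.1
```

Call:
move_arm(
  commands="0 0 -50 0 0 0 -1; 0 0 -110 0 0 0 -1; 0 0 -165 0 0 0 -1; 0 0 -165 0 0 0 -1; 0 0 -165 0 0 0 -1",
)

```text
t: 27.3
tcp_pos: [0.5394, -0.333, 0.1737]
tool_rot: [0.576, 0.817, 0.0, -0.0]
force: [0.8, 1.0, -2.9]
finger_gap: 0.714
gripper_force: 44.4
```

```bash
python3 - <<'E'
from h import *
s=snapshot('wrist'); cv2.imwrite('pics/w6.png',s['image'][:,:,::-1])
go(.599,.2288,.16,19.3); print(telemetry.sense()['finger_gap'])
t=telemetry.sense()['tcp_pos']
u,v,a,h=blob(mask(s,(100,0,60),(130,60,220),(283,308,45))); print(u,v,a,onz(s,u,v,t[2]+.027))
E
```

```text
t 27.35 tcp [ 0.539  -0.3326  0.1725] close yaw 19.6 q6 -1.07 shift [508.6 245.1  13.5] turnz 0.3
0.7081976203309825
282.7225273555584 307.6309660663345 7829.0 [ 0.5384322  -0.33136728  0.19954198]
```

View pics/w6.png

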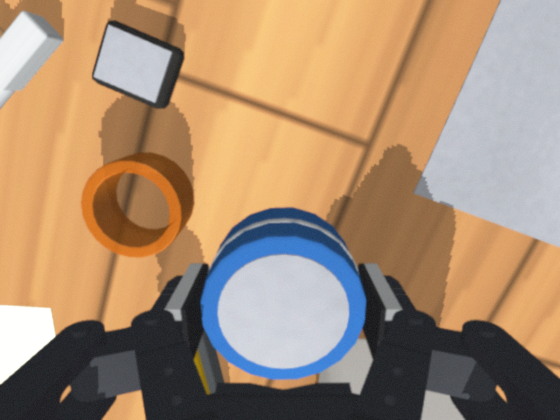

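The blue tin is held and centred, lid at (283,308). The tape and heel are undisturbed. Carrying it to spot 1.

Call:
move_arm(
  commands="50 24 0 0 0 0 -1; 100 48 0 0 0 0 -1; 150 72 0 0 0 0 -1; 200 96 0 0 0 0 -1; 250 120 0 0 0 0 -1",
)

```text
t: 27.98
tcp_pos: [0.5677, -0.0557, 0.1715]
tool_rot: [0.576, 0.817, -0.001, -0.002]
force: [0.6, 0.4, -1.7]
finger_gap: 0.71
gripper_force: 44.4
```

Call:
move_arm(
  commands="50 24 0 0 0 0 -1; 100 48 0 0 0 0 -1; 150 72 0 0 0 0 -1; 200 96 0 0 0 0 -1; 250 120 0 0 0 0 -1",
)

```text
t: 28.6
tcp_pos: [0.5968, 0.2195, 0.1711]
tool_rot: [0.576, 0.817, -0.002, -0.002]
force: [0.6, -0.4, -0.7]
finger_gap: 0.715
gripper_force: 44.4
```

Call:
move_arm(
  commands="8 5 0 0 0 0 -1; 8 5 20 0 0 0 -1; 8 5 40 0 0 0 -1; 8 5 40 0 0 0 -1; 8 5 40 0 0 0 -1",
)

```text
t: 29.22
tcp_pos: [0.6002, 0.2266, 0.1333]
tool_rot: [0.577, 0.817, -0.0, -0.0]
force: [0.6, 0.4, -0.2]
finger_gap: 0.706
gripper_force: 44.4
```

```bash
python3 - <<'E'
from h import *
s=snapshot('wrist'); print('spot2',disc(s,mask(s,(0,0,130),(180,45,255),(290,100,60)),.05))
go(.599,.229,.062,19.3)
E
```

```text
spot2 (array([284.6,  85.9]), array([0.5721, 0.3058]), array([0.068, 0.068]))
t 29.27 tcp [0.6006 0.2268 0.134 ] close yaw 19.6 q6 -0.15 shift [ 2.7 -0.8 72. ] turnz 0.3
```

Call:
move_arm(
  commands="2 -1 35 0 0 0 -1; 2 -1 60 0 0 0 -1; 2 -1 70 0 0 0 -1; 2 -1 72 0 0 0 -1; 2 -1 72 0 0 0 -1",
)

```text
t: 29.9
tcp_pos: [0.5995, 0.229, 0.0628]
tool_rot: [0.576, 0.817, 0.001, 0.001]
force: [-0.0, 0.0, -1.1]
finger_gap: 0.707
gripper_force: 44.4
```

Call:
move_arm(
  commands="0 0 0 0 0 0 1; 0 0 0 0 0 0 1; 0 0 -10 0 0 0 1; 0 0 -60 0 0 0 1; 0 0 -120 0 0 0 1",
)

```text
t: 30.52
tcp_pos: [0.5978, 0.2286, 0.1825]
tool_rot: [0.576, 0.817, -0.001, -0.001]
force: [0.2, -0.4, -0.1]
finger_gap: 1.006
gripper_force: 0.0
```

```bash
python3 - <<'E'
from h import *
s=snapshot('side')
im=s['image']
print('red lid side',disc(s,mask(s,(15,80,110),(33,255,255),(219,182,9)),.036))
go(.3585,.2761,.17,19.3)
s=snapshot('wrist'); cv2.imwrite('pics/w7.png',s['image'][:,:,::-1])
E
```

```text
red lid side (array([218.4, 180.6]), array([0.3627, 0.278 ]), array([0.045, 0.048]))
t 30.57 tcp [0.6033 0.23   0.1927] close yaw 19.7 q6 -0.15 shift [ 125.8 -215.3   19.2] turnz 0.4
```

View pics/w7.png

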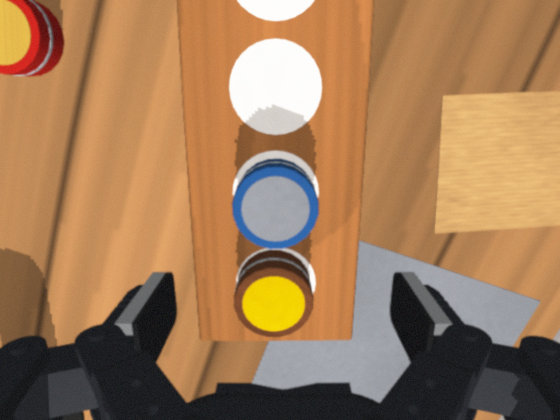

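The brown and blue tins stand on spots 0 and 1, lids at (273,303) and (275,208). The red tin is at (10,35). Next the red tin.

Call:
move_arm(
  commands="25 -42 0 0 0 0 1; 50 -84 0 0 0 0 1; 75 -126 0 0 0 0 1; 100 -168 0 0 0 0 1; 125 -209 10 0 0 0 1",
)

```text
t: 31.25
tcp_pos: [0.3587, 0.2768, 0.1725]
tool_rot: [0.576, 0.817, 0.001, 0.001]
force: [-1.0, 0.9, 0.6]
finger_gap: 0.999
gripper_force: 0.0
```

Call:
move_arm(
  commands="0 0 5 0 0 0 1; 0 0 5 0 0 0 1; 0 0 5 0 0 0 1; 0 0 5 0 0 0 1; 0 0 5 0 0 0 1",
)

```text
t: 31.88
tcp_pos: [0.3605, 0.2762, 0.1668]
tool_rot: [0.577, 0.817, 0.0, 0.0]
force: [-1.3, 0.0, -0.5]
finger_gap: 1.002
gripper_force: 0.0
```

```bash
python3 - <<'E'
from h import *
s=snapshot('wrist'); cv2.imwrite('pics/w8.png',s['image'][:,:,::-1])
m=cv2.inRange(cv2.cvtColor(s['image'],cv2.COLOR_RGB2HSV),(0,190,70),(5,255,255))|mask(s,(173,190,70),(180,255,255))
k=np.zeros_like(m);k[110:300,190:380]=255
print(disc(s,m&k,.034)); go(.36,.277,.01,19.3)
E
```

```text
(array([282.5, 195.5]), array([0.3592, 0.2775]), array([0.06 , 0.062]))
t 31.93 tcp [0.3603 0.2762 0.1668] close yaw 19.6 q6 0.07 shift [ 8.000e-01 -1.000e-01  1.568e+02] turnz 0.3
```

View pics/w8.png

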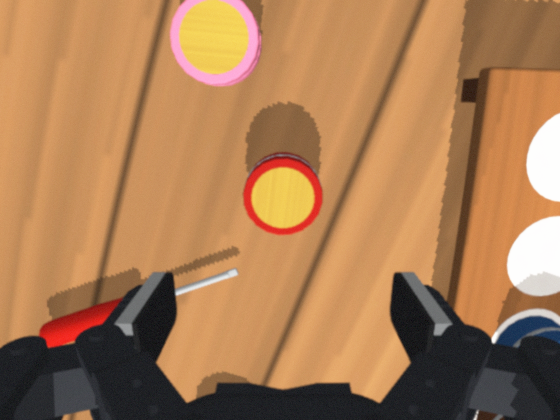

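The red tin is at (283,197), with the pink decoy at (215,38) and the screwdriver tip at (236,272). The fingers are clear of both.

Call:
move_arm(
  commands="1 -1 55 0 0 0 1; 1 -1 110 0 0 0 1; 1 -1 148 0 0 0 1; 1 -1 157 0 0 0 1; 1 -1 157 0 0 0 1",
)

```text
t: 32.55
tcp_pos: [0.3587, 0.277, 0.0098]
tool_rot: [0.576, 0.817, -0.0, -0.0]
force: [-0.7, 0.5, 0.3]
finger_gap: 0.997
gripper_force: 0.0
```

Call:
move_arm(
  commands="0 0 0 0 0 0 -1; 0 0 0 0 0 0 -1; 0 0 0 0 0 0 -1; 0 0 0 0 0 0 -1; 0 0 0 0 0 0 -1",
)

```text
t: 33.17
tcp_pos: [0.3595, 0.2775, 0.0115]
tool_rot: [0.576, 0.817, 0.002, 0.001]
force: [-0.2, -0.4, 7.2]
finger_gap: 0.712
gripper_force: 42.7
```

Call:
move_arm(
  commands="0 0 -50 0 0 0 -1; 0 0 -110 0 0 0 -1; 0 0 -150 0 0 0 -1; 0 0 -150 0 0 0 -1; 0 0 -150 0 0 0 -1",
)

```text
t: 33.8
tcp_pos: [0.3578, 0.2767, 0.1597]
tool_rot: [0.576, 0.817, -0.0, -0.0]
force: [-0.5, 0.1, -1.5]
finger_gap: 0.711
gripper_force: 44.8
```

```bash
python3 - <<'E'
from h import *
go(.572,.305,.062,19.3); print(telemetry.sense()['finger_gap'])
E
```

```text
t 33.8 tcp [0.3578 0.2767 0.1597] close yaw 19.6 q6 0.07 shift [-45.3 211.3  97.7] turnz 0.3
0.7111326957900179
```

Call:
move_arm(
  commands="-11 53 0 0 0 0 -1; -22 106 0 0 0 0 -1; -34 159 0 0 0 0 -1; -45 211 0 0 0 0 -1; -45 211 20 0 0 0 -1",
)

```text
t: 34.42
tcp_pos: [0.5777, 0.3056, 0.1385]
tool_rot: [0.577, 0.817, 0.002, 0.002]
force: [-0.4, -0.3, -0.7]
finger_gap: 0.711
gripper_force: 44.8
```

Call:
move_arm(
  commands="0 0 10 0 0 0 -1; 0 0 20 0 0 0 -1; 0 0 30 0 0 0 -1; 0 0 30 0 0 0 -1; 0 0 30 0 0 0 -1",
)

```text
t: 35.05
tcp_pos: [0.5725, 0.3057, 0.1103]
tool_rot: [0.576, 0.817, 0.0, 0.0]
force: [-0.3, -0.3, -0.8]
finger_gap: 0.712
gripper_force: 44.8
```

```bash
python3 - <<'E'
from h import *
go(.572,.305,.062,19.3)
E
```

```text
t 35.05 tcp [0.5725 0.3057 0.1103] close yaw 19.6 q6 -0.02 shift [-0.4 -0.8 48.3] turnz 0.3
```

Call:
move_arm(
  commands="0 0 25 0 0 0 -1; 0 0 40 0 0 0 -1; 0 0 47 0 0 0 -1; 0 0 48 0 0 0 -1; 0 0 48 0 0 0 -1",
)

```text
t: 35.67
tcp_pos: [0.5727, 0.3056, 0.0622]
tool_rot: [0.576, 0.817, 0.0, 0.0]
force: [-0.3, 1.1, -1.4]
finger_gap: 0.71
gripper_force: 44.7
```

Call:
move_arm(
  commands="0 0 0 0 0 0 1; 0 0 0 0 0 0 1; 0 0 -10 0 0 0 1; 0 0 -60 0 0 0 1; 0 0 -110 0 0 0 1",
)

```text
t: 36.3
tcp_pos: [0.5721, 0.3054, 0.1732]
tool_rot: [0.576, 0.817, -0.0, -0.0]
force: [0.4, -0.4, -0.8]
finger_gap: 1.002
gripper_force: 0.0
```

Call:
move_arm(
  commands="50 -30 -20 0 0 0 1; 90 -80 -20 0 0 0 1; 110 -140 -20 0 0 0 1; 130 -200 -20 0 0 0 1; 130 -200 -20 0 0 0 1",
)

```text
t: 36.92
tcp_pos: [0.3346, 0.3595, 0.1922]
tool_rot: [0.575, 0.818, -0.002, -0.001]
force: [1.1, -0.2, -0.5]
finger_gap: 0.998
gripper_force: 0.0
```

```bash
python3 - <<'E'
from h import *
s=snapshot('side'); cv2.imwrite('pics/s3.png',cv2.resize(s['image'][120:330,170:450,::-1],(800,600)))
s=snapshot('top'); cv2.imwrite('pics/t3.png',s['image'][:,:,::-1])
go(.4,.3,.2)
E
```

```text
t 37.02 tcp [0.3403 0.3613 0.1928] close yaw 19.7 q6 0.25 shift [-77.8  35.5  -7.1] turnz 0
```

View pics/t3.png

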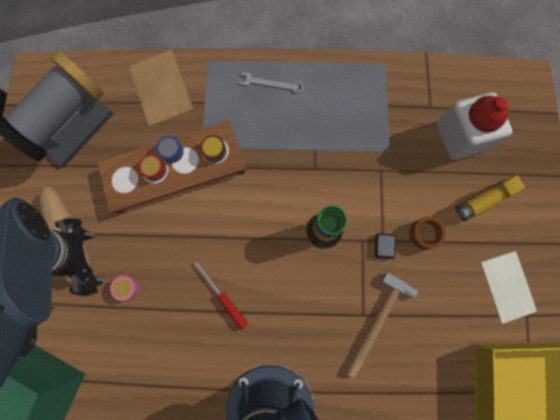

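View pics/s3.png

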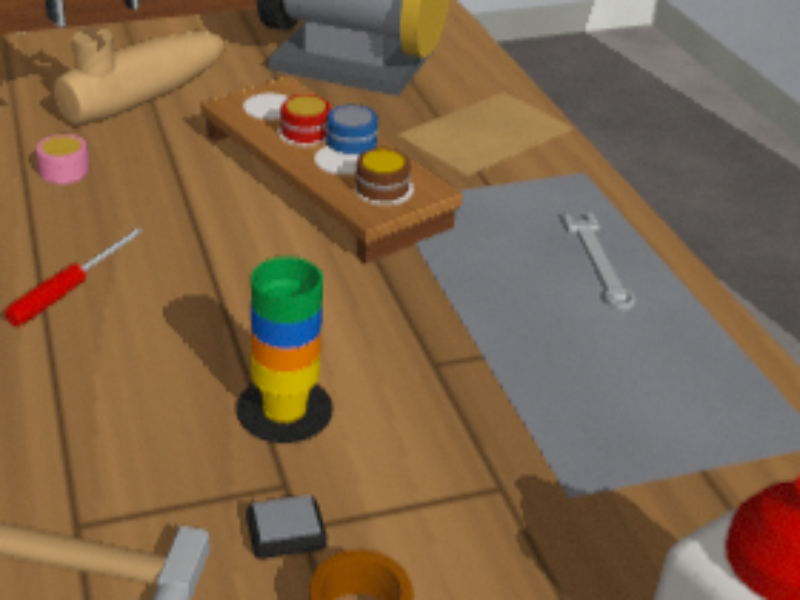

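The stack and the brown tin are fine. The blue tin has been knocked off spot 1, with its lid now at (169,150) beside the red one at (151,167). I've now opened 15 pictures, one over the limit of 14, so I'm viewing no more and will measure by number only.

```bash
python3 - <<'E'
from h import *
s=snapshot('top'); d=snapshot('side')
h=cv2.cvtColor(s['image'],cv2.COLOR_RGB2HSV)
print('blue body top',*disc(s,mask(s,(100,100,30),(128,255,255),(169,150,20)),.08))
print('red lid',*disc(s,mask(s,(15,80,100),(33,255,255),(151,167,12)),.086))
print('brown lid',*disc(s,mask(s,(18,150,100),(33,255,255),(212,148,12)),.086))
m=cv2.inRange(cv2.cvtColor(d['image'],cv2.COLOR_RGB2HSV),(95,110,40),(128,255,255)); k=np.zeros_like(m);k[150:180,280:308]=255
print('side blue',*disc(d,m&k,.075))
for z,n in ((.086,'lid'),): 
    print('side blue lid',onz(d,170+352/800*280,120+116/600*210,z),'red',onz(d,170+305/800*280,120+106/600*210,z),'brown',onz(d,170+384/800*280,120+161/600*210,z))
E
```

```text
blue body top [169.5 149.4] [0.6177 0.2627] [0.057 0.061]
red lid [149.8 165.4] [0.5718 0.3042] [0.045 0.046]
brown lid [212.  146.2] [0.6227 0.1542] [0.049 0.051]
side blue [293.  165.4] [0.6196 0.2565] [0.07  0.123]
side blue lid [0.62295924 0.26322458 0.086     ] red [0.5746009  0.30171383 0.086     ] brown [0.62698874 0.15289157 0.086     ]
```

Call:
move_arm(
  commands="-37 46 0 0 0 0 1; -74 92 0 0 0 0 1; -111 138 0 0 0 0 1; -148 184 0 0 0 0 1; -184 229 0 0 0 0 1",
)

```text
t: 37.75
tcp_pos: [0.6218, 0.2625, 0.1916]
tool_rot: [0.577, 0.817, 0.001, 0.001]
force: [-0.2, 0.6, 0.7]
finger_gap: 1.002
gripper_force: 0.0
```

Call:
move_arm(
  commands="0 0 5 0 0 0 1; 0 0 5 0 0 0 1; 0 0 5 0 0 0 1; 0 0 5 0 0 0 1; 0 0 5 0 0 0 1",
)

```text
t: 38.38
tcp_pos: [0.6173, 0.265, 0.1872]
tool_rot: [0.576, 0.818, 0.0, 0.0]
force: [-0.3, -1.2, -0.0]
finger_gap: 0.996
gripper_force: 0.0
```

```bash
python3 - <<'E'
from h import *
s=snapshot('wrist')
m=mask(s,(95,90,40),(128,255,255),(283,220,80)); r=disc(s,m,.084); print(r)
g=mask(s,(90,0,60),(135,70,220)); u,v=map(int,r[0]); k=np.zeros_like(g); cv2.circle(k,(u,v-4),34,255,-1)
print('lid',disc(s,g&k,.086))
h=cv2.cvtColor(s['image'],cv2.COLOR_RGB2HSV); rm=cv2.inRange(h,(0,190,70),(5,255,255))|cv2.inRange(h,(173,190,70),(180,255,255)); print('red',disc(s,rm,.084))
go(*r[1],.062,19.3)
E
```

```text
(array([287.7, 207.5]), array([0.6199, 0.2665]), array([0.06 , 0.063]))
lid (array([287.3, 207. ]), array([0.619 , 0.2679]), array([0.043, 0.046]))
red (array([239.4, 131. ]), array([0.5721, 0.3052]), array([0.06 , 0.061]))
t 38.42 tcp [0.6174 0.2649 0.1872] close yaw 19.7 q6 -0.1 shift [  0.6   2.9 125.2] turnz 0.4
```

Call:
move_arm(
  commands="1 3 50 0 0 0 1; 1 3 95 0 0 0 1; 1 3 118 0 0 0 1; 1 3 123 0 0 0 1; 1 3 123 0 0 0 1",
)

```text
t: 39.05
tcp_pos: [0.6207, 0.2666, 0.0643]
tool_rot: [0.576, 0.817, 0.0, 0.0]
force: [0.1, 0.8, -0.2]
finger_gap: 0.998
gripper_force: 0.0
```

Call:
move_arm(
  commands="0 0 0 0 0 0 -1; 0 0 0 0 0 0 -1; 0 0 0 0 0 0 -1; 0 0 0 0 0 0 -1; 0 0 0 0 0 0 -1",
)

```text
t: 39.67
tcp_pos: [0.6216, 0.2667, 0.0658]
tool_rot: [0.576, 0.817, 0.001, 0.001]
force: [0.2, -0.4, 5.8]
finger_gap: 0.705
gripper_force: 44.1
```

Call:
move_arm(
  commands="0 0 -30 0 0 0 -1; 0 0 -55 0 0 0 -1; 0 0 -55 0 0 0 -1; 0 0 -55 0 0 0 -1; 0 0 -55 0 0 0 -1",
)

```text
t: 40.3
tcp_pos: [0.6192, 0.266, 0.1171]
tool_rot: [0.576, 0.817, -0.001, -0.001]
force: [0.1, 0.2, -1.3]
finger_gap: 0.708
gripper_force: 44.0
```

```bash
python3 - <<'E'
from h import *
go(.599,.229,.064,19.3); print(telemetry.sense()['finger_gap'])
E
```

```text
t 40.3 tcp [0.6192 0.266  0.1171] close yaw 19.6 q6 -0.1 shift [-28.1 -31.3  53.2] turnz 0.3
0.7079577362146741
```

Call:
move_arm(
  commands="-28 -32 0 0 0 0 -1; -28 -32 0 0 0 0 -1; -28 -32 30 0 0 0 -1; -28 -32 45 0 0 0 -1; -28 -32 45 0 0 0 -1",
)

```text
t: 40.92
tcp_pos: [0.5984, 0.2292, 0.0718]
tool_rot: [0.576, 0.817, -0.001, -0.001]
force: [0.0, 0.1, -1.4]
finger_gap: 0.708
gripper_force: 44.1
```

Call:
move_arm(
  commands="0 0 4 0 0 0 -1; 0 0 6 0 0 0 -1; 0 0 6 0 0 0 -1; 0 0 6 0 0 0 -1; 0 0 6 0 0 0 -1",
)

```text
t: 41.55
tcp_pos: [0.5997, 0.2292, 0.068]
tool_rot: [0.576, 0.817, 0.0, 0.0]
force: [1.1, -0.3, -1.0]
finger_gap: 0.711
gripper_force: 44.1
```

Call:
move_arm(
  commands="0 0 0 0 0 0 1; 0 0 0 0 0 0 1; 0 0 -10 0 0 0 1; 0 0 -60 0 0 0 1; 0 0 -120 0 0 0 1",
)

```text
t: 42.18
tcp_pos: [0.5988, 0.229, 0.1884]
tool_rot: [0.576, 0.817, -0.001, -0.001]
force: [1.4, 0.5, 0.7]
finger_gap: 1.002
gripper_force: 0.0
```

Call:
move_arm(
  commands="60 0 0 0 0 0 1; 110 -30 0 0 0 0 1; 140 -80 0 0 0 0 1; 160 -130 0 0 0 0 1; 160 -180 0 0 0 0 1",
)

```text
t: 42.8
tcp_pos: [0.3744, 0.3202, 0.1886]
tool_rot: [0.575, 0.818, 0.001, 0.0]
force: [-0.1, 0.4, 0.2]
finger_gap: 0.997
gripper_force: 0.0
```

```bash
python3 - <<'E'
from h import *
t=telemetry.sense(); print(t['t'],t['tcp_pos'],t['force'])
s=snapshot('top'); d=snapshot('side')
print('blue',*disc(s,mask(s,(100,100,30),(128,255,255),(182,158,22)),.08))
print('red lid',*disc(s,mask(s,(15,80,100),(33,255,255),(151,167,12)),.086))
print('brown lid',*disc(s,mask(s,(18,150,100),(33,255,255),(212,148,12)),.086))
print('green',*disc(s,mask(s,*HUE['green'],(331,220,25)),.15))
for n,im in (('top',s),('side',d)):
    g=np.load(f'{n}0.npy',allow_pickle=True).item()
    for (u,v) in ([(428,233),(385,246)] if n=='top' else [(296,333),(270,304)]):
        print(n,u,v,np.abs(im['image'][v-15:v+15,u-15:u+15].astype(int)-g['image'][v-15:v+15,u-15:u+15]).mean().round(1))
E
```

```text
42.8 [0.37441502 0.32019032 0.18856813] [-0.06962926  0.44396172  0.19457858]
blue [183.2 157.4] [0.5971 0.2261] [0.057 0.062]
red lid [149.5 165.6] [0.5712 0.3048] [0.045 0.046]
brown lid [211.9 146.3] [0.6226 0.1543] [0.051 0.051]
green [327.8 223.2] [ 0.4302 -0.1207] [0.045 0.062]
top 428 233 3.3
top 385 246 2.8
side 296 333 1.9
side 270 304 1.8
```

All three tins measure within about 4 mm of their spots, and the tape and heel are unchanged. Settling, then handing in.

Call:
move_arm(
  commands="0 0 0 0 0 0 1; 0 0 0 0 0 0 1; 0 0 0 0 0 0 1; 0 0 0 0 0 0 1; 0 0 0 0 0 0 1",
)

```text
t: 43.52
tcp_pos: [0.3765, 0.3194, 0.1876]
tool_rot: [0.576, 0.817, -0.0, -0.0]
force: [0.2, -0.7, 0.0]
finger_gap: 0.998
gripper_force: 0.0
```

```bash
python3 - <<'E'
from station import ticket
print(ticket.sign_off())
E
```

```text
the job is handed in; nothing more can be done
None
```

The job is handed in at about 43 s with no verdict returned: all four cups are nested on the mat, and the three tins present (brown, blue, red) stand on spots 0, 1 and 2, the blue one put back after it was knocked aside; I viewed 15 pictures, one over the limit of 14.

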